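# Feel the shaker's posts for play and pull the loose ones

## Robot

A 6-joint arm with a two-finger parallel gripper is mounted at the origin on the work surface. World frame = base frame: x ahead of the robot, y to its left, z up, the work surface at z = 0. Lengths are in m, angles in rad, forces in N, time in s.
With the tool pointing down it reaches from about 0.4 to 0.825 m from the base axis. Payload 7 kg.
Tool frame: the origin (TCP) lies midway between the tips of the shut fingers; the grasp point (between the pads) lies hold_point_z behind it (hold_point_z is the distance from the TCP to the grasp point, in m); z points along the fingers, y is the line along which they close (so a half turn about z gives the same grasp; the last joint's range is limited). The gripper opens to 88 mm and grips with 3 to 60 N. Pads are 19 mm wide; open, the fingers measure 130 mm over their backs; the gripper's body (78 mm by 193 mm) begins 47 mm behind the grasp point.
Start: joints at [-1.01, 0.359, 0.012, 0, -1.224, -0.288], TCP at [0.182, -0.65, 0.227] pointing down, gripper open.
Joint ranges: [-3.07, 3.07], [-1.43, 2.12], [-1.02, 1.25], [-3.03, 1.67], [-3.05, -0], [-3.03, 3.03]. Speed limits (rad/s): [2.39, 2.39, 3.01, 3.14, 3.14, 3.14].

## Interface

Orientations are given as [roll, pitch, yaw] about the fixed x, y, z axes, in that order (R = Rz(yaw) Ry(pitch) Rx(roll)).
In Python, from station import * gives the robot as it stands.
- The arm moves only by the tool apply_moves, never from a script. Its argument "steps" is a list of rows, each an object with "translation": the shift along the world's x, y, z scaled (see below), a list of three; "rotation": the turn, a rotation vector about the world's x, y, z scaled (see below), a list of three. A call has exactly 10 rows; each row is the pose to reach, as a shift and turn from the pose commanded when the call began; what a row does not reach only later rows make up. The controller multiplies each number of a shift by 250 mm and each number of a turn by 30 degrees. A row lasts 1/12 s, in which the tool goes at most 41.7 mm and 7.16 degrees, less where a joint would pass 70% of its speed; a pose out of reach is approached as far as the arm can. A call with a number of a shift or a turn outside -1 to 1 is refused whole. A call with a gripper value outside its range is refused whole. "jaw" is the closure, from -1 (fully open) to 1 (shut), so that 0 is half open, set as the call begins (left out, the last holds). The fingers move at their own pace and stop on an object; "newtons" is the grip in N (left out, the last holds). Time passes only in rows, so rows that repeat a pose let the fingers close, or fill a call up. It gives the time, the measured TCP pose, the force, the opening and the grip force at its end, in the units of the state.
- get_state(): the state, without advancing time (a new reading comes with each control period).
- grab_frame(name): name is "side" or "top"; returns the picture (420x560x3 uint8, blue, green, red); there is no depth.
- camera_model(name): a dict with "fx", "fy", "cx", "cy" (pixels), "k1" (the pictures are not rectified: a ray, as slopes to the right and down, at radius r is drawn at 1 + k1 r^2 times it, then the intrinsics apply), "xyz" and "rotation" of the camera in the world. Camera axes: x right, y down, z forward; pixel columns grow to the right and rows downward; lengths in m; the calibration is good to about 2 mm. A picture is of the moment at which its call begins. camera_model takes no time and is no camera call.
- job_done(): hands the job in; it is judged then, once.
The state is a dict: "t": time; "q": joint angles; "qd": joint speeds; "joint_efforts": joint torques, N m; "eef_pos": TCP position; "ee_rot": TCP orientation; "force": force on the tool from outside, world axes, zero at the start; "moment": the same for the moment, N m; "width": finger opening in m; "gripper_force": force on a finger pad.
Only numpy, scipy, OpenCV 4.12 (cv2) and the standard library are available. Lean on these libraries where they do the work, as an engineer would, in place of code of your own. Each camera call takes 0.05 s, during which the arm holds its last target. There are 200 camera calls.

## Task

Two of the four orange-balled posts on the shaker have worn loose: rock them gently sideways to feel which ones have play, then pull the loose posts out and put them in the tan repair tub. Leave the firm posts standing, do not push any post so hard that its socket is strained, and leave the microplate, the tip box and the jar alone.

Things in the scene. Friction and masses are not known exactly. Their poses are not given: they have to be found in the camera images.
- shaker: Low orbital shaker, cream with a teal front and an aluminium platform (220 x 280 mm, its top 85 mm above the bench). Origin: centre of its underside on the bench; x runs from its front to its back, y along its length, z up. It does not move on the bench. The four posts stand at about x = +-55 mm, y = +-85 mm from its centre, in an order that changes.
- post_a_ball (a point): Centre of the 25 mm orange ball on one of four look-alike posts, z up. Below it a 12 mm shaft, then a flange (26 mm wide, 5 mm thick) whose underside, 60 mm below the ball's centre, rests on the socket's mouth; from the flange a 10 mm stem reaches 28 mm down into the socket. About 90 g. All stand upright at the start: whether one is firm or loose can only be felt, and the order changes.
- post_b_ball (a point): Centre of the orange ball of a second post of the same form and size. A firm post is one with its socket and cannot be pulled out: pushed sideways, it springs about 1 mm at the ball per 5 N, any direction; 2.8 mm (about 14 N) overstrains the socket.
- post_c_ball (a point): Centre of the orange ball of a third post of the same form and size. A loose post lets its ball rock roughly 8 mm either way in its socket, pivoting near the flange, under about 3 N at most, and lifts straight out.
- post_d_ball (a point): Centre of the orange ball of the fourth post of the same form and size. When the ball is held between two pads, a loose post rocks easily along the pads' faces, but may feel stiff (up to about 9 N) if moved towards a pad.
- socket_a_mouth (a point): Centre of the top face of the black socket collar (34 mm wide, 34 mm high, rubber-bushed at its foot on the platform) in which post a stands; its z axis points up along the collar. The collar tilts elastically, about 0.011 rad per 5 N at the ball. In use no socket may be tilted by more than 0.030 rad.
- socket_b_mouth (a point): Centre of the top face of the black socket collar (34 mm wide, 34 mm high, rubber-bushed at its foot on the platform) in which post b stands; its z axis points up along the collar. The collar tilts elastically, about 0.011 rad per 5 N at the ball. In use no socket may be tilted by more than 0.030 rad.
- socket_c_mouth (a point): Centre of the top face of the black socket collar (34 mm wide, 34 mm high, rubber-bushed at its foot on the platform) in which post c stands; its z axis points up along the collar. The collar tilts elastically, about 0.011 rad per 5 N at the ball. In use no socket may be tilted by more than 0.030 rad.
- socket_d_mouth (a point): Centre of the top face of the black socket collar (34 mm wide, 34 mm high, rubber-bushed at its foot on the platform) in which post d stands; its z axis points up along the collar. The collar tilts elastically, about 0.011 rad per 5 N at the ball. In use no socket may be tilted by more than 0.030 rad.
- tub: Tan open repair tub fixed to the bench, 140 (x) x 180 (y) x 75 mm high, walls and floor 5 mm. Origin: centre of its underside; z up.
- microplate: White microplate, 85 (x) x 127 (y) x 14 mm, lying loose on the middle of the shaker's platform between the posts; origin at the centre of its underside. To be left alone.
- tip_box: Box of blue pipette tips, 85 x 120 x 61 mm, loose on the bench; origin at the centre of its underside. To be left alone.
- reagent: Amber jar with white cap, 60 mm across, 120 mm high, loose on the bench; origin at the centre of its underside. To be left alone.
There are look-alikes about, which are no part of the job. What is shaped like the part that bears post_b_ball but green or turquoise is not meant.

How it is judged:
By the outcome, as a careful person would: the job done as asked, in the order asked, and still so for the second after the job is handed in, with the robot touching nothing.
It also fails if it takes over 72 s, if anything falls off the work surface, if the arm or the gripper's body presses on something with over 40 N, if the wrist force passes 120 N, or if a joint passes its speed limit or range.

## Working session

There is one attempt and no reset: what is moved stays moved. The work goes in short steps, Python scripts to look and compute and a tool call to move; the robot and the scene stay as the last step left them, time stands still between calls to the robot, and variables do not carry over. Pictures are saved under pics/ and viewed, at most 10 in all, crops included, and the job is handed in when it is done.

Besides the shell and the picture viewer there is one more tool, called by a JSON object that holds its "fn" and its "kwargs". apply_moves: Moves the arm, as the interface text tells. Shifts and turns lie within -1 to 1; 1 stands for 250 mm of shift or 30 degrees of turn. Its arguments: {"type":"object","properties":{"steps":{"type":"array"},"jaw":{"type":"number"},"newtons":{"type":"number"}},"required":["steps"]}

```bash
mkdir -p pics; ls
python3 - <<'E'
from station import *
import cv2
for n in("side","top"):
    f=grab_frame(n); cv2.imwrite(f"pics/{n}0.png",f); print(n,camera_model(n))
s=get_state(); print(s)
try: print(hold_point_z)
except Exception as e: print(e)
E
```

```text
pics
side {'fx': 445.3883077470542, 'fy': 445.3883077470542, 'cx': 277.2490146930211, 'cy': 217.48399582273828, 'k1': -0.03358589241160253, 'xyz': array([ 0.22191976, -0.56907199,  0.58943815]), 'rotation': array([-2.15573079, -0.02121389, -0.61333987])}
top {'fx': 444.2863526066107, 'fy': 444.2863526066107, 'cx': 282.8955510919881, 'cy': 205.2937177790978, 'k1': -0.0939041271006957, 'xyz': array([ 0.55597873, -0.03670887,  0.96804628]), 'rotation': array([-3.05456883, -0.01753505, -1.59973196])}
{'t': 0.1, 'q': array([-1.00989632e+00,  3.59311355e-01,  1.11618182e-02, -3.06828430e-04,
       -1.22409667e+00, -2.88104999e-01]), 'qd': array([ 0.00121118, -0.00133767,  0.00388366,  0.00277255, -0.00076437,
        0.0009316 ]), 'joint_efforts': array([-2.00600945e-03, -5.84162772e+01,  2.93751884e+01,  7.01561853e+00,
        1.01295396e-02, -5.31374019e-05]), 'eef_pos': array([ 0.18172301, -0.64962998,  0.22572414]), 'ee_rot': array([ 3.14012056e+00, -1.35435306e-04, -2.86890201e+00]), 'force': array([ 0.22005438, -0.15592569, -0.14808482]), 'moment': array([ 0.01262375, -0.03939625,  0.00459149]), 'gripper_force': 0.0, 'width': 0.08807334415629965}
0.0188
```

View pics/side0.png

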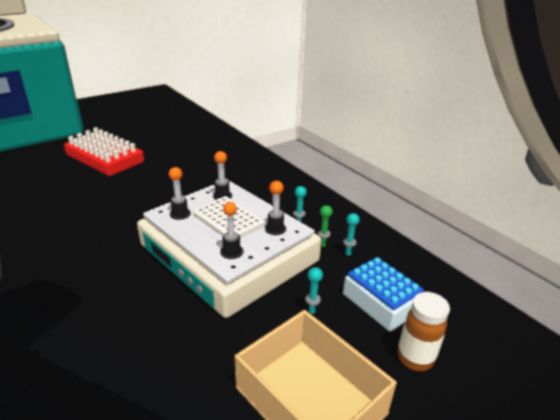

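View pics/top0.png

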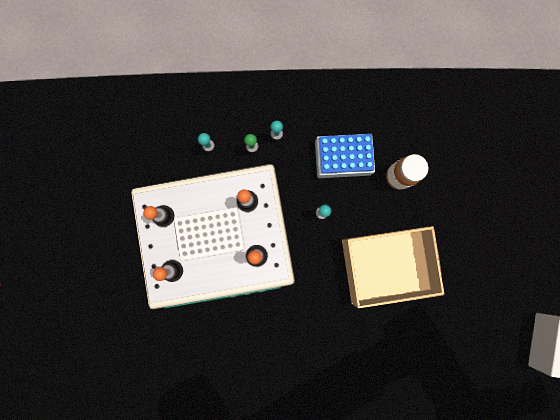

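The top view shows orange balls at (150,213), (245,197), (160,274) and (255,257), with the tub at (393,268). The side view shows the orange balls at (175,174), (220,157), (277,187) and (230,209).

The look-alikes are all off the shaker and are not meant: teal at (204,139), (277,127) and (325,211), green at (251,140). The only other orange or amber thing is the jar at (407,172). My choice is the four orange balls on the platform.

```bash
cat > h.py <<'E'
import numpy as np, cv2
from station import *
from scipy.spatial.transform import Rotation as R
def ray(n,p):
    c=camera_model(n); d=np.array([(p[0]-c['cx'])/c['fx'],(p[1]-c['cy'])/c['fy']]); u=d.copy()
    for _ in range(20): u=d/(1+c['k1']*(u@u))
    v=R.from_euler('xyz',c['rotation']).as_matrix()@np.array([*u,1]); return c['xyz'],v/np.linalg.norm(v)
def plane(n,p,z):
    o,v=ray(n,p); return o+v*(z-o[2])/v[2]
def tri(p,q):
    a,u=ray('top',p); b,v=ray('side',q); s=np.linalg.lstsq(np.c_[u,-v],b-a,rcond=None)[0]
    P,Q=a+u*s[0],b+v*s[1]; return (P+Q)/2,np.linalg.norm(P-Q)
def balls(im,amin=40):
    h=cv2.cvtColor(im,cv2.COLOR_BGR2HSV); m=cv2.inRange(h,(4,200,150),(14,255,255))
    n,l,s,c=cv2.connectedComponentsWithStats(m); return [(c[i],s[i,4]) for i in range(1,n) if s[i,4]>amin]
E
python3 - <<'E'
from h import *
np.set_printoptions(precision=4,suppress=True)
T=cv2.imread('pics/top0.png');S=cv2.imread('pics/side0.png')
bt=balls(T);bs=balls(S)
print(bt,bs)
for p,a in bt:
    P=plane('top',p,.179); best=min(((tri(p,q)) for q,_ in bs),key=lambda r:r[1]); print(p,P,best)
for p in [(345,239),(433,228),(443,295),(357,307)]: print('tub rim',plane('top',p,.075))
for p in [(132,190),(273,166),(293,284),(150,307)]: print('shaker',plane('top',p,.08))
for p in [(204,139),(251,140),(277,127),(325,211)]: print('green',plane('top',p,.08))
for p in [(414,168)]: print('jar',plane('top',p,.12))
for p in [(318,137),(373,135),(375,172)]: print('tip',plane('top',p,.061))
for p in [(176,218),(237,208),(243,253)]: print('plate',plane('top',p,.1))
cv2.imwrite('pics/crop.png',cv2.resize(T[150:320,110:310],(800,680))[:600])
E
```

```text
[] [(array([219.9556, 156.5111]), np.int32(90)), (array([174.9216, 172.9314]), np.int32(102)), (array([275.9725, 186.8349]), np.int32(109)), (array([229.3857, 209.0286]), np.int32(70)), (array([430.3645, 329.0049]), np.int32(203))]
tub rim [ 0.5619 -0.1777  0.075 ]
tub rim [ 0.5784 -0.36    0.075 ]
tub rim [ 0.4419 -0.3741  0.075 ]
tub rim [ 0.4253 -0.1968  0.075 ]
shaker [0.6724 0.2498 0.08  ]
shaker [ 0.7133 -0.0368  0.08  ]
shaker [ 0.4758 -0.07    0.08  ]
shaker [0.4378 0.2149 0.08  ]
green [0.7729 0.1023 0.08  ]
green [0.7681 0.0065 0.08  ]
green [ 0.7939 -0.0471  0.08  ]
green [ 0.6192 -0.1388  0.08  ]
jar [ 0.6958 -0.3125  0.12  ]
tip [ 0.7756 -0.1323  0.061 ]
tip [ 0.7775 -0.2483  0.061 ]
tip [ 0.6989 -0.2485  0.061 ]
plate [0.612 0.156 0.1  ]
plate [0.6284 0.0359 0.1   ]
plate [0.5403 0.0261 0.1   ]
```

View pics/crop.png

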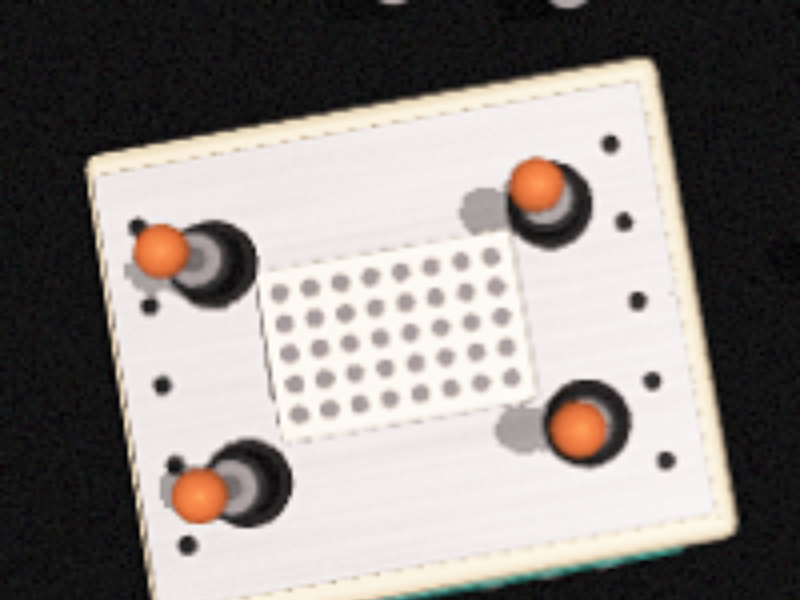

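The crop shows all four posts with orange balls, at crop pixels (161,251), (537,185), (200,495) and (578,431). Next I loosen the mask for the top view.

```bash
sed -i 's/(4,200,150),(14,255,255)/(4,150,120),(16,255,255)/' h.py
python3 - <<'E'
from h import *
np.set_printoptions(precision=4,suppress=True)
T=cv2.imread('pics/top0.png');S=cv2.imread('pics/side0.png')
bt=[b for b in balls(T) if b[0][0]<310];bs=[b for b in balls(S) if b[0][0]<310]
for p,a in bt:
    P=plane('top',p,.179); best=min(((tri(p,q)+(q,)) for q,_ in bs),key=lambda r:r[1]); print(p,a,P,best)
Q=[plane('top',p,.179)[:2] for p,_ in bt]
for i in range(4):
    for j in range(i): d=Q[i]-Q[j];print(i,j,np.linalg.norm(d),np.degrees(np.arctan2(d[1],d[0])))
E
```

```text
[243.7794 195.8015] 136 [0.6433 0.0168 0.179 ] (array([0.6429, 0.0169, 0.1798]), np.float64(0.0007198515425410047), array([276.1275, 186.9128]))
[149.9281 212.2302] 139 [0.6185 0.1853 0.179 ] (array([0.6181, 0.1852, 0.18  ]), np.float64(0.0007586038007604924), array([220.1382, 156.6179]))
[254.0759 257.0138] 145 [0.5341 0.001  0.179 ] (array([0.5339, 0.0011, 0.179 ]), np.float64(0.00047346193977106473), array([229.4876, 208.2893]))
[159.4167 273.5556] 144 [0.5093 0.1692 0.179 ] (array([0.5091, 0.169 , 0.1804]), np.float64(0.0006258273077812149), array([174.9852, 172.7778]))
1 0 0.1703601520895939 98.38324404637396
2 0 0.11029966896695234 -171.77712715093563
2 1 0.20269042445644467 -114.58511900768947
3 0 0.2029538368372973 131.32179747030997
3 1 0.11035398008864444 -171.60102628420677
3 2 0.1700211359566063 98.40169066743988
```

{"fn": "apply_moves", "kwargs": {"steps": [{"translation": [0.05, 0.09, 0.01], "rotation": [0, 0, 0]}, {"translation": [0.1, 0.19, 0.02], "rotation": [0, 0, 0]}, {"translation": [0.15, 0.29, 0.02], "rotation": [0, 0, 0]}, {"translation": [0.21, 0.39, 0.02], "rotation": [0, 0, 0]}, {"translation": [0.26, 0.49, 0.02], "rotation": [0, 0, 0]}, {"translation": [0.31, 0.59, 0.02], "rotation": [0, 0, 0]}, {"translation": [0.37, 0.69, 0.02], "rotation": [0, 0, 0]}, {"translation": [0.42, 0.79, 0.02], "rotation": [0, 0, 0]}, {"translation": [0.48, 0.89, 0.02], "rotation": [0, 0, 0]}, {"translation": [0.54, 0.99, 0.02], "rotation": [0, 0, 0]}], "jaw": -1, "newtons": 3}}

```text
t: 0.93
eef_pos: [0.3171, -0.4011, 0.2313]
ee_rot: [3.141, -0.0, -2.869]
force: [0.8, -0.6, -0.4]
width: 0.0877
gripper_force: 0.0
```

{"fn": "apply_moves", "kwargs": {"steps": [{"translation": [0.05, 0.09, 0.01], "rotation": [0, 0, 0]}, {"translation": [0.1, 0.19, 0.02], "rotation": [0, 0, 0]}, {"translation": [0.15, 0.29, 0.02], "rotation": [0, 0, 0]}, {"translation": [0.21, 0.39, 0.02], "rotation": [0, 0, 0]}, {"translation": [0.26, 0.49, 0.02], "rotation": [0, 0, 0]}, {"translation": [0.31, 0.59, 0.02], "rotation": [0, 0, 0]}, {"translation": [0.37, 0.69, 0.02], "rotation": [0, 0, 0]}, {"translation": [0.42, 0.79, 0.02], "rotation": [0, 0, 0]}, {"translation": [0.48, 0.89, 0.02], "rotation": [0, 0, 0]}, {"translation": [0.54, 0.99, 0.02], "rotation": [0, 0, 0]}]}}

```text
t: 1.77
eef_pos: [0.452, -0.1536, 0.2365]
ee_rot: [3.141, 0.0, -2.869]
force: [1.0, -0.7, 0.2]
width: 0.0874
gripper_force: 0.0
```

{"fn": "apply_moves", "kwargs": {"steps": [{"translation": [0.05, 0.1, 0], "rotation": [0, 0, 0]}, {"translation": [0.11, 0.21, 0], "rotation": [0, 0, 0]}, {"translation": [0.17, 0.32, 0], "rotation": [0, 0, 0]}, {"translation": [0.23, 0.43, 0], "rotation": [0, 0, 0]}, {"translation": [0.28, 0.53, 0], "rotation": [0, 0, 0]}, {"translation": [0.33, 0.622, 0], "rotation": [0, 0, 0]}, {"translation": [0.33, 0.622, -0.08], "rotation": [0, 0, 0]}, {"translation": [0.33, 0.622, -0.17], "rotation": [0, 0, 0]}, {"translation": [0.33, 0.622, -0.26], "rotation": [0, 0, 0]}, {"translation": [0.33, 0.622, -0.305], "rotation": [0, 0, 0]}]}}

```text
t: 2.6
eef_pos: [0.5327, 0.0005, 0.1574]
ee_rot: [3.141, -0.004, -2.869]
force: [-1.0, 0.1, -0.3]
width: 0.088
gripper_force: 0.0
```

{"fn": "apply_moves", "kwargs": {"steps": [{"translation": [0, 0, 0], "rotation": [0, 0, 0]}, {"translation": [0, 0, 0], "rotation": [0, 0, 0]}, {"translation": [0, 0, 0], "rotation": [0, 0, 0]}, {"translation": [0, 0, 0], "rotation": [0, 0, 0]}, {"translation": [0, 0, 0], "rotation": [0, 0, 0]}, {"translation": [0, 0, 0], "rotation": [0, 0, 0]}, {"translation": [0, 0, 0], "rotation": [0, 0, 0]}, {"translation": [0, 0, 0], "rotation": [0, 0, 0]}, {"translation": [0, 0, 0], "rotation": [0, 0, 0]}, {"translation": [0, 0, 0], "rotation": [0, 0, 0]}], "jaw": 0.3, "newtons": 3}}

```text
t: 3.43
eef_pos: [0.5343, 0.0005, 0.1604]
ee_rot: [3.142, 0.0, -2.869]
force: [-0.1, -0.1, -0.2]
width: 0.0318
gripper_force: 0.0
```

{"fn": "apply_moves", "kwargs": {"steps": [{"translation": [0, 0, 0], "rotation": [0, 0, 0]}, {"translation": [0, 0, 0], "rotation": [0, 0, 0]}, {"translation": [0, 0, 0], "rotation": [0, 0, 0]}, {"translation": [0, 0, 0], "rotation": [0, 0, 0]}, {"translation": [0, 0, 0], "rotation": [0, 0, 0]}, {"translation": [0, 0, 0], "rotation": [0, 0, 0]}, {"translation": [0, 0, 0], "rotation": [0, 0, 0]}, {"translation": [0, 0, 0], "rotation": [0, 0, 0]}, {"translation": [0, 0, 0], "rotation": [0, 0, 0]}, {"translation": [0, 0, 0], "rotation": [0, 0, 0]}], "jaw": 1, "newtons": 3}}

```text
t: 4.27
eef_pos: [0.5343, 0.0005, 0.1603]
ee_rot: [3.142, 0.0, -2.869]
force: [-0.5, 3.3, 1.4]
width: 0.0244
gripper_force: 3.0
```

{"fn": "apply_moves", "kwargs": {"steps": [{"translation": [0, 0, 0], "rotation": [0, 0, 0]}, {"translation": [0, 0, 0], "rotation": [0, 0, 0]}, {"translation": [0, 0, 0], "rotation": [0, 0, 0]}, {"translation": [0, 0, 0], "rotation": [0, 0, 0]}, {"translation": [0.002, 0.0005, 0], "rotation": [0, 0, 0]}, {"translation": [0.004, 0.001, 0], "rotation": [0, 0, 0]}, {"translation": [0.006, 0.0016, 0], "rotation": [0, 0, 0]}, {"translation": [0.006, 0.0016, 0], "rotation": [0, 0, 0]}, {"translation": [0.006, 0.0016, 0], "rotation": [0, 0, 0]}, {"translation": [0.006, 0.0016, 0], "rotation": [0, 0, 0]}], "newtons": 14}}

```text
t: 5.1
eef_pos: [0.5356, 0.0008, 0.1603]
ee_rot: [-3.142, -0.001, -2.869]
force: [-3.9, 1.5, 4.0]
width: 0.0236
gripper_force: 14.0
```

{"fn": "apply_moves", "kwargs": {"steps": [{"translation": [-0.003, -0.001, 0], "rotation": [0, 0, 0]}, {"translation": [-0.006, -0.0016, 0], "rotation": [0, 0, 0]}, {"translation": [-0.009, -0.002, 0], "rotation": [0, 0, 0]}, {"translation": [-0.012, -0.003, 0], "rotation": [0, 0, 0]}, {"translation": [-0.012, -0.003, 0], "rotation": [0, 0, 0]}, {"translation": [-0.012, -0.003, 0], "rotation": [0, 0, 0]}, {"translation": [-0.012, -0.003, 0], "rotation": [0, 0, 0]}, {"translation": [-0.012, -0.003, 0], "rotation": [0, 0, 0]}, {"translation": [-0.012, -0.003, 0], "rotation": [0, 0, 0]}, {"translation": [-0.012, -0.003, 0], "rotation": [0, 0, 0]}]}}

```text
t: 5.93
eef_pos: [0.5331, 0.0003, 0.1604]
ee_rot: [3.142, 0.001, -2.869]
force: [2.0, 4.1, -0.2]
width: 0.0236
gripper_force: 14.0
```

{"fn": "apply_moves", "kwargs": {"steps": [{"translation": [-0.002, -0.0005, 0], "rotation": [0, 0, 0]}, {"translation": [-0.004, -0.001, 0], "rotation": [0, 0, 0]}, {"translation": [-0.005, -0.0013, 0], "rotation": [0, 0, 0]}, {"translation": [-0.005, -0.0013, 0], "rotation": [0, 0, 0]}, {"translation": [-0.005, -0.0013, 0], "rotation": [0, 0, 0]}, {"translation": [-0.005, -0.0013, 0], "rotation": [0, 0, 0]}, {"translation": [-0.005, -0.0013, 0], "rotation": [0, 0, 0]}, {"translation": [-0.005, -0.0013, 0], "rotation": [0, 0, 0]}, {"translation": [-0.005, -0.0013, 0], "rotation": [0, 0, 0]}, {"translation": [-0.005, -0.0013, 0], "rotation": [0, 0, 0]}]}}

```text
t: 6.77
eef_pos: [0.5323, 0.0001, 0.1604]
ee_rot: [3.142, 0.001, -2.869]
force: [4.6, 3.4, -2.3]
width: 0.024
gripper_force: 14.0
```

{"fn": "apply_moves", "kwargs": {"steps": [{"translation": [-0.002, -0.0005, 0], "rotation": [0, 0, 0]}, {"translation": [-0.004, -0.001, 0], "rotation": [0, 0, 0]}, {"translation": [-0.006, -0.0015, 0], "rotation": [0, 0, 0]}, {"translation": [-0.006, -0.0015, 0], "rotation": [0, 0, 0]}, {"translation": [-0.006, -0.0015, 0], "rotation": [0, 0, 0]}, {"translation": [-0.006, -0.0015, 0], "rotation": [0, 0, 0]}, {"translation": [-0.006, -0.0015, 0], "rotation": [0, 0, 0]}, {"translation": [-0.006, -0.0015, 0], "rotation": [0, 0, 0]}, {"translation": [-0.006, -0.0015, 0], "rotation": [0, 0, 0]}, {"translation": [-0.006, -0.0015, 0], "rotation": [0, 0, 0]}]}}

```text
t: 7.6
eef_pos: [0.5314, -0.0001, 0.1604]
ee_rot: [3.142, 0.003, -2.869]
force: [7.0, 3.3, -4.4]
width: 0.0237
gripper_force: 14.0
```

{"fn": "apply_moves", "kwargs": {"steps": [{"translation": [0.005, 0.001, 0], "rotation": [0, 0, 0]}, {"translation": [0.01, 0.003, 0], "rotation": [0, 0, 0]}, {"translation": [0.017, 0.004, 0], "rotation": [0, 0, 0]}, {"translation": [0.017, 0.004, 0], "rotation": [0, 0, 0]}, {"translation": [0.017, 0.004, 0], "rotation": [0, 0, 0]}, {"translation": [0.017, 0.004, 0], "rotation": [0, 0, 0]}, {"translation": [0.017, 0.004, 0.05], "rotation": [0, 0, 0]}, {"translation": [0.017, 0.004, 0.12], "rotation": [0, 0, 0]}, {"translation": [0.017, 0.004, 0.2], "rotation": [0, 0, 0]}, {"translation": [0.017, 0.004, 0.24], "rotation": [0, 0, 0]}], "jaw": 0, "newtons": 3}}

```text
t: 8.43
eef_pos: [0.535, 0.0003, 0.2225]
ee_rot: [-3.141, 0.002, -2.869]
force: [0.2, -0.2, 0.3]
width: 0.0435
gripper_force: 0.0
```

{"fn": "apply_moves", "kwargs": {"steps": [{"translation": [0.11, 0.016, 0], "rotation": [0, 0, 0]}, {"translation": [0.22, 0.033, 0], "rotation": [0, 0, 0]}, {"translation": [0.33, 0.05, 0], "rotation": [0, 0, 0]}, {"translation": [0.41, 0.062, 0], "rotation": [0, 0, 0]}, {"translation": [0.437, 0.066, 0], "rotation": [0, 0, 0]}, {"translation": [0.437, 0.066, 0], "rotation": [0, 0, 0]}, {"translation": [0.437, 0.066, -0.08], "rotation": [0, 0, 0]}, {"translation": [0.437, 0.066, -0.16], "rotation": [0, 0, 0]}, {"translation": [0.437, 0.066, -0.22], "rotation": [0, 0, 0]}, {"translation": [0.437, 0.066, -0.24], "rotation": [0, 0, 0]}]}}

```text
t: 9.27
eef_pos: [0.641, 0.0165, 0.1578]
ee_rot: [3.141, -0.004, -2.869]
force: [-0.8, -0.1, 0.4]
width: 0.0436
gripper_force: 0.0
```

{"fn": "apply_moves", "kwargs": {"steps": [{"translation": [0, 0, 0], "rotation": [0, 0, 0]}, {"translation": [0, 0, 0], "rotation": [0, 0, 0]}, {"translation": [0, 0, 0], "rotation": [0, 0, 0]}, {"translation": [0, 0, 0], "rotation": [0, 0, 0]}, {"translation": [0, 0, 0], "rotation": [0, 0, 0]}, {"translation": [0, 0, 0], "rotation": [0, 0, 0]}, {"translation": [0, 0, 0], "rotation": [0, 0, 0]}, {"translation": [0, 0, 0], "rotation": [0, 0, 0]}, {"translation": [0, 0, 0], "rotation": [0, 0, 0]}, {"translation": [0, 0, 0], "rotation": [0, 0, 0]}], "jaw": 1, "newtons": 3}}

```text
t: 10.1
eef_pos: [0.6441, 0.0171, 0.1611]
ee_rot: [-3.141, 0.001, -2.869]
force: [-0.3, 1.2, 4.6]
width: 0.0245
gripper_force: 3.0
```

Next I rock the back-right post: first +1.5 mm, then -3 mm, along the pads.

{"fn": "apply_moves", "kwargs": {"steps": [{"translation": [0, 0, 0], "rotation": [0, 0, 0]}, {"translation": [0, 0, 0], "rotation": [0, 0, 0]}, {"translation": [0, 0, 0], "rotation": [0, 0, 0]}, {"translation": [0, 0, 0], "rotation": [0, 0, 0]}, {"translation": [0.002, 0.0005, 0], "rotation": [0, 0, 0]}, {"translation": [0.004, 0.001, 0], "rotation": [0, 0, 0]}, {"translation": [0.006, 0.0016, 0], "rotation": [0, 0, 0]}, {"translation": [0.006, 0.0016, 0], "rotation": [0, 0, 0]}, {"translation": [0.006, 0.0016, 0], "rotation": [0, 0, 0]}, {"translation": [0.006, 0.0016, 0], "rotation": [0, 0, 0]}], "newtons": 14}}

```text
t: 10.93
eef_pos: [0.6454, 0.0174, 0.1612]
ee_rot: [-3.141, 0.001, -2.869]
force: [-1.0, 0.6, 6.4]
width: 0.024
gripper_force: 14.0
```

{"fn": "apply_moves", "kwargs": {"steps": [{"translation": [-0.003, -0.001, 0], "rotation": [0, 0, 0]}, {"translation": [-0.006, -0.0016, 0], "rotation": [0, 0, 0]}, {"translation": [-0.009, -0.002, 0], "rotation": [0, 0, 0]}, {"translation": [-0.012, -0.003, 0], "rotation": [0, 0, 0]}, {"translation": [-0.015, -0.004, 0], "rotation": [0, 0, 0]}, {"translation": [-0.017, -0.0045, 0], "rotation": [0, 0, 0]}, {"translation": [-0.017, -0.0045, 0], "rotation": [0, 0, 0]}, {"translation": [-0.017, -0.0045, 0], "rotation": [0, 0, 0]}, {"translation": [-0.017, -0.0045, 0], "rotation": [0, 0, 0]}, {"translation": [-0.017, -0.0045, 0], "rotation": [0, 0, 0]}]}}

```text
t: 11.77
eef_pos: [0.6419, 0.0165, 0.1613]
ee_rot: [-3.141, 0.003, -2.868]
force: [0.9, 0.9, 5.1]
width: 0.0237
gripper_force: 14.0
```

{"fn": "apply_moves", "kwargs": {"steps": [{"translation": [-0.003, -0.001, 0], "rotation": [0, 0, 0]}, {"translation": [-0.006, -0.0016, 0], "rotation": [0, 0, 0]}, {"translation": [-0.009, -0.0025, 0], "rotation": [0, 0, 0]}, {"translation": [-0.009, -0.0025, 0], "rotation": [0, 0, 0]}, {"translation": [-0.009, -0.0025, 0], "rotation": [0, 0, 0]}, {"translation": [-0.009, -0.0025, 0], "rotation": [0, 0, 0]}, {"translation": [-0.009, -0.0025, 0], "rotation": [0, 0, 0]}, {"translation": [-0.009, -0.0025, 0], "rotation": [0, 0, 0]}, {"translation": [-0.009, -0.0025, 0], "rotation": [0, 0, 0]}, {"translation": [-0.009, -0.0025, 0], "rotation": [0, 0, 0]}]}}

```text
t: 12.6
eef_pos: [0.64, 0.0159, 0.1615]
ee_rot: [-3.141, 0.003, -2.868]
force: [1.1, 0.4, 5.3]
width: 0.0241
gripper_force: 14.0
```

{"fn": "apply_moves", "kwargs": {"steps": [{"translation": [0.005, 0.001, 0], "rotation": [0, 0, 0]}, {"translation": [0.01, 0.003, 0], "rotation": [0, 0, 0]}, {"translation": [0.015, 0.004, 0], "rotation": [0, 0, 0]}, {"translation": [0.02, 0.005, 0], "rotation": [0, 0, 0]}, {"translation": [0.02, 0.005, 0], "rotation": [0, 0, 0]}, {"translation": [0.02, 0.005, 0], "rotation": [0, 0, 0]}, {"translation": [0.02, 0.005, 0], "rotation": [0, 0, 0]}, {"translation": [0.02, 0.005, 0], "rotation": [0, 0, 0]}, {"translation": [0.02, 0.005, 0], "rotation": [0, 0, 0]}, {"translation": [0.02, 0.005, 0], "rotation": [0, 0, 0]}]}}

```text
t: 13.43
eef_pos: [0.6441, 0.017, 0.1611]
ee_rot: [-3.141, 0.001, -2.869]
force: [-0.5, 1.1, 6.3]
width: 0.024
gripper_force: 14.0
```

{"fn": "apply_moves", "kwargs": {"steps": [{"translation": [0, 0, 0], "rotation": [0, 0, 0]}, {"translation": [0, 0, 0], "rotation": [0, 0, 0]}, {"translation": [0, 0, 0], "rotation": [0, 0, 0]}, {"translation": [0, 0, 0], "rotation": [0, 0, 0]}, {"translation": [0, 0, 0], "rotation": [0, 0, 0]}, {"translation": [0, 0, 0.05], "rotation": [0, 0, 0]}, {"translation": [0, 0, 0.12], "rotation": [0, 0, 0]}, {"translation": [0, 0, 0.2], "rotation": [0, 0, 0]}, {"translation": [0, 0, 0.24], "rotation": [0, 0, 0]}, {"translation": [-0.01, 0.07, 0.24], "rotation": [0, 0, 0]}], "jaw": 0, "newtons": 3}}

```text
t: 14.27
eef_pos: [0.6425, 0.0328, 0.2231]
ee_rot: [-3.141, 0.004, -2.87]
force: [-0.3, 1.1, -0.4]
width: 0.0438
gripper_force: 0.0
```

{"fn": "apply_moves", "kwargs": {"steps": [{"translation": [-0.019, 0.13, 0], "rotation": [0, 0, 0]}, {"translation": [-0.038, 0.26, 0], "rotation": [0, 0, 0]}, {"translation": [-0.057, 0.39, 0], "rotation": [0, 0, 0]}, {"translation": [-0.076, 0.5, 0], "rotation": [0, 0, 0]}, {"translation": [-0.089, 0.58, 0], "rotation": [0, 0, 0]}, {"translation": [-0.089, 0.604, 0], "rotation": [0, 0, 0]}, {"translation": [-0.089, 0.604, -0.06], "rotation": [0, 0, 0]}, {"translation": [-0.089, 0.604, -0.14], "rotation": [0, 0, 0]}, {"translation": [-0.089, 0.604, -0.21], "rotation": [0, 0, 0]}, {"translation": [-0.089, 0.604, -0.24], "rotation": [0, 0, 0]}]}}

```text
t: 15.1
eef_pos: [0.6175, 0.1845, 0.1574]
ee_rot: [-3.141, -0.004, -2.869]
force: [0.4, 0.2, -0.4]
width: 0.0437
gripper_force: 0.0
```

{"fn": "apply_moves", "kwargs": {"steps": [{"translation": [0, 0, 0], "rotation": [0, 0, 0]}, {"translation": [0, 0, 0], "rotation": [0, 0, 0]}, {"translation": [0, 0, 0], "rotation": [0, 0, 0]}, {"translation": [0, 0, 0], "rotation": [0, 0, 0]}, {"translation": [0, 0, 0], "rotation": [0, 0, 0]}, {"translation": [0, 0, 0], "rotation": [0, 0, 0]}, {"translation": [0, 0, 0], "rotation": [0, 0, 0]}, {"translation": [0, 0, 0], "rotation": [0, 0, 0]}, {"translation": [0, 0, 0], "rotation": [0, 0, 0]}, {"translation": [0, 0, 0], "rotation": [0, 0, 0]}], "jaw": 1, "newtons": 3}}

```text
t: 15.93
eef_pos: [0.6194, 0.1857, 0.1612]
ee_rot: [3.141, 0.002, -2.869]
force: [0.0, 2.3, 5.2]
width: 0.0247
gripper_force: 3.0
```

{"fn": "apply_moves", "kwargs": {"steps": [{"translation": [0, 0, 0], "rotation": [0, 0, 0]}, {"translation": [0, 0, 0], "rotation": [0, 0, 0]}, {"translation": [0, 0, 0], "rotation": [0, 0, 0]}, {"translation": [0, 0, 0], "rotation": [0, 0, 0]}, {"translation": [0.002, 0.0005, 0], "rotation": [0, 0, 0]}, {"translation": [0.004, 0.001, 0], "rotation": [0, 0, 0]}, {"translation": [0.006, 0.0016, 0], "rotation": [0, 0, 0]}, {"translation": [0.006, 0.0016, 0], "rotation": [0, 0, 0]}, {"translation": [0.006, 0.0016, 0], "rotation": [0, 0, 0]}, {"translation": [0.006, 0.0016, 0], "rotation": [0, 0, 0]}], "newtons": 14}}

```text
t: 16.77
eef_pos: [0.6203, 0.1858, 0.1611]
ee_rot: [3.141, 0.001, -2.869]
force: [-2.6, 1.2, 7.4]
width: 0.0239
gripper_force: 14.0
```

{"fn": "apply_moves", "kwargs": {"steps": [{"translation": [-0.003, -0.001, 0], "rotation": [0, 0, 0]}, {"translation": [-0.006, -0.0016, 0], "rotation": [0, 0, 0]}, {"translation": [-0.009, -0.002, 0], "rotation": [0, 0, 0]}, {"translation": [-0.012, -0.003, 0], "rotation": [0, 0, 0]}, {"translation": [-0.015, -0.004, 0], "rotation": [0, 0, 0]}, {"translation": [-0.017, -0.0045, 0], "rotation": [0, 0, 0]}, {"translation": [-0.017, -0.0045, 0], "rotation": [0, 0, 0]}, {"translation": [-0.017, -0.0045, 0], "rotation": [0, 0, 0]}, {"translation": [-0.017, -0.0045, 0], "rotation": [0, 0, 0]}, {"translation": [-0.017, -0.0045, 0], "rotation": [0, 0, 0]}]}}

```text
t: 17.6
eef_pos: [0.6175, 0.1852, 0.1612]
ee_rot: [3.141, 0.003, -2.868]
force: [4.4, 2.8, 6.3]
width: 0.0238
gripper_force: 14.0
```

{"fn": "apply_moves", "kwargs": {"steps": [{"translation": [0.004, 0.001, 0], "rotation": [0, 0, 0]}, {"translation": [0.008, 0.002, 0], "rotation": [0, 0, 0]}, {"translation": [0.011, 0.003, 0], "rotation": [0, 0, 0]}, {"translation": [0.011, 0.003, 0], "rotation": [0, 0, 0]}, {"translation": [0.011, 0.003, 0], "rotation": [0, 0, 0]}, {"translation": [0.011, 0.003, 0], "rotation": [0, 0, 0]}, {"translation": [0.011, 0.003, 0.05], "rotation": [0, 0, 0]}, {"translation": [0.011, 0.003, 0.12], "rotation": [0, 0, 0]}, {"translation": [0.011, 0.003, 0.2], "rotation": [0, 0, 0]}, {"translation": [0.011, 0.003, 0.24], "rotation": [0, 0, 0]}], "jaw": 0, "newtons": 3}}

```text
t: 18.43
eef_pos: [0.6195, 0.1855, 0.2226]
ee_rot: [3.142, 0.002, -2.869]
force: [0.2, 0.2, 0.1]
width: 0.0445
gripper_force: 0.0
```

{"fn": "apply_moves", "kwargs": {"steps": [{"translation": [-0.11, -0.016, 0], "rotation": [0, 0, 0]}, {"translation": [-0.22, -0.032, 0], "rotation": [0, 0, 0]}, {"translation": [-0.33, -0.048, 0], "rotation": [0, 0, 0]}, {"translation": [-0.41, -0.06, 0], "rotation": [0, 0, 0]}, {"translation": [-0.437, -0.064, 0], "rotation": [0, 0, 0]}, {"translation": [-0.437, -0.064, 0], "rotation": [0, 0, 0]}, {"translation": [-0.437, -0.064, -0.08], "rotation": [0, 0, 0]}, {"translation": [-0.437, -0.064, -0.16], "rotation": [0, 0, 0]}, {"translation": [-0.437, -0.064, -0.21], "rotation": [0, 0, 0]}, {"translation": [-0.437, -0.064, -0.237], "rotation": [0, 0, 0]}]}}

```text
t: 19.27
eef_pos: [0.5097, 0.1691, 0.159]
ee_rot: [-3.141, -0.002, -2.869]
force: [0.6, -0.0, -0.5]
width: 0.0439
gripper_force: 0.0
```

{"fn": "apply_moves", "kwargs": {"steps": [{"translation": [0, 0, 0], "rotation": [0, 0, 0]}, {"translation": [0, 0, 0], "rotation": [0, 0, 0]}, {"translation": [0, 0, 0], "rotation": [0, 0, 0]}, {"translation": [0, 0, 0], "rotation": [0, 0, 0]}, {"translation": [0, 0, 0], "rotation": [0, 0, 0]}, {"translation": [0, 0, 0], "rotation": [0, 0, 0]}, {"translation": [0, 0, 0], "rotation": [0, 0, 0]}, {"translation": [0, 0, 0], "rotation": [0, 0, 0]}, {"translation": [0, 0, 0], "rotation": [0, 0, 0]}, {"translation": [0, 0, 0], "rotation": [0, 0, 0]}], "jaw": 1, "newtons": 3}}

```text
t: 20.1
eef_pos: [0.5101, 0.1696, 0.1617]
ee_rot: [3.141, 0.001, -2.869]
force: [-0.1, 1.2, 5.2]
width: 0.0245
gripper_force: 3.0
```

{"fn": "apply_moves", "kwargs": {"steps": [{"translation": [0, 0, 0], "rotation": [0, 0, 0]}, {"translation": [0, 0, 0], "rotation": [0, 0, 0]}, {"translation": [0, 0, 0], "rotation": [0, 0, 0]}, {"translation": [0, 0, 0], "rotation": [0, 0, 0]}, {"translation": [0.002, 0.0005, 0], "rotation": [0, 0, 0]}, {"translation": [0.004, 0.001, 0], "rotation": [0, 0, 0]}, {"translation": [0.006, 0.0016, 0], "rotation": [0, 0, 0]}, {"translation": [0.006, 0.0016, 0], "rotation": [0, 0, 0]}, {"translation": [0.006, 0.0016, 0], "rotation": [0, 0, 0]}, {"translation": [0.006, 0.0016, 0], "rotation": [0, 0, 0]}], "newtons": 14}}

```text
t: 20.93
eef_pos: [0.5113, 0.1699, 0.1618]
ee_rot: [3.141, 0.001, -2.868]
force: [-1.8, 0.6, 6.9]
width: 0.0239
gripper_force: 14.0
```

{"fn": "apply_moves", "kwargs": {"steps": [{"translation": [-0.003, -0.001, 0], "rotation": [0, 0, 0]}, {"translation": [-0.006, -0.0016, 0], "rotation": [0, 0, 0]}, {"translation": [-0.009, -0.002, 0], "rotation": [0, 0, 0]}, {"translation": [-0.012, -0.003, 0], "rotation": [0, 0, 0]}, {"translation": [-0.015, -0.004, 0], "rotation": [0, 0, 0]}, {"translation": [-0.017, -0.0045, 0], "rotation": [0, 0, 0]}, {"translation": [-0.017, -0.0045, 0], "rotation": [0, 0, 0]}, {"translation": [-0.017, -0.0045, 0], "rotation": [0, 0, 0]}, {"translation": [-0.017, -0.0045, 0], "rotation": [0, 0, 0]}, {"translation": [-0.017, -0.0045, 0], "rotation": [0, 0, 0]}]}}

```text
t: 21.77
eef_pos: [0.5078, 0.1691, 0.162]
ee_rot: [3.141, 0.002, -2.868]
force: [1.6, 0.5, 6.9]
width: 0.0239
gripper_force: 14.0
```

{"fn": "apply_moves", "kwargs": {"steps": [{"translation": [-0.003, -0.001, 0], "rotation": [0, 0, 0]}, {"translation": [-0.006, -0.0016, 0], "rotation": [0, 0, 0]}, {"translation": [-0.009, -0.0025, 0], "rotation": [0, 0, 0]}, {"translation": [-0.009, -0.0025, 0], "rotation": [0, 0, 0]}, {"translation": [-0.009, -0.0025, 0], "rotation": [0, 0, 0]}, {"translation": [-0.009, -0.0025, 0], "rotation": [0, 0, 0]}, {"translation": [-0.009, -0.0025, 0], "rotation": [0, 0, 0]}, {"translation": [-0.009, -0.0025, 0], "rotation": [0, 0, 0]}, {"translation": [-0.009, -0.0025, 0], "rotation": [0, 0, 0]}, {"translation": [-0.009, -0.0025, 0], "rotation": [0, 0, 0]}]}}

```text
t: 22.6
eef_pos: [0.5059, 0.1686, 0.1622]
ee_rot: [3.141, 0.003, -2.868]
force: [1.8, 0.5, 6.8]
width: 0.0239
gripper_force: 14.0
```

{"fn": "apply_moves", "kwargs": {"steps": [{"translation": [0.005, 0.001, 0], "rotation": [0, 0, 0]}, {"translation": [0.01, 0.003, 0], "rotation": [0, 0, 0]}, {"translation": [0.015, 0.004, 0], "rotation": [0, 0, 0]}, {"translation": [0.02, 0.005, 0], "rotation": [0, 0, 0]}, {"translation": [0.02, 0.005, 0], "rotation": [0, 0, 0]}, {"translation": [0.02, 0.005, 0], "rotation": [0, 0, 0]}, {"translation": [0.02, 0.005, 0.01], "rotation": [0, 0, 0]}, {"translation": [0.02, 0.005, 0.03], "rotation": [0, 0, 0]}, {"translation": [0.02, 0.005, 0.05], "rotation": [0, 0, 0]}, {"translation": [0.02, 0.005, 0.07], "rotation": [0, 0, 0]}], "newtons": 25}}

```text
t: 23.43
eef_pos: [0.5092, 0.169, 0.1787]
ee_rot: [-3.141, -0.001, -2.869]
force: [-0.0, -0.4, -1.0]
width: 0.0232
gripper_force: 25.0
```

{"fn": "apply_moves", "kwargs": {"steps": [{"translation": [0, 0, 0.02], "rotation": [0, 0, 0]}, {"translation": [0, 0, 0.05], "rotation": [0, 0, 0]}, {"translation": [0, 0, 0.09], "rotation": [0, 0, 0]}, {"translation": [0, 0, 0.14], "rotation": [0, 0, 0]}, {"translation": [0, 0, 0.2], "rotation": [0, 0, 0]}, {"translation": [0, 0, 0.27], "rotation": [0, 0, 0]}, {"translation": [0, 0, 0.34], "rotation": [0, 0, 0]}, {"translation": [0, 0, 0.4], "rotation": [0, 0, 0]}, {"translation": [0, 0, 0.45], "rotation": [0, 0, 0]}, {"translation": [0, 0, 0.46], "rotation": [0, 0, 0]}]}}

```text
t: 24.27
eef_pos: [0.5105, 0.1696, 0.2968]
ee_rot: [3.141, 0.004, -2.869]
force: [0.0, 0.6, -0.4]
width: 0.0232
gripper_force: 25.0
```

Run:
```python
from h import *
f=grab_frame('side'); cv2.imwrite('pics/s1.png',f)
```

```text
(no output)
```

View pics/s1.png

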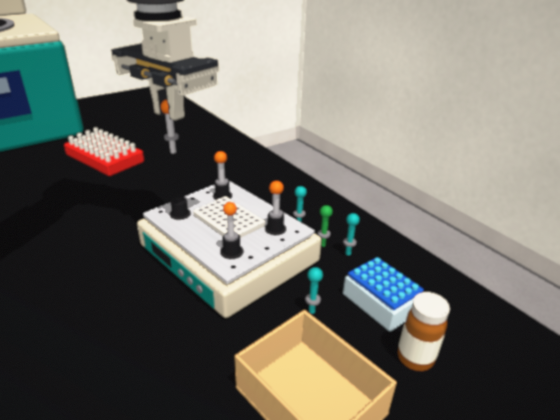

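The post is out, held at (165,107), and its socket at (180,208) is empty. I carry it over to the tub and tilt it.

{"fn": "apply_moves", "kwargs": {"steps": [{"translation": [0, -0.05, 0], "rotation": [0, 0, 0]}, {"translation": [0, -0.13, 0], "rotation": [0, 0, 0]}, {"translation": [0, -0.24, 0], "rotation": [0, 0, 0]}, {"translation": [0, -0.36, 0], "rotation": [0, 0, 0]}, {"translation": [0, -0.48, 0], "rotation": [0, 0, 0]}, {"translation": [0, -0.6, 0], "rotation": [0, 0, 0]}, {"translation": [0, -0.7, 0], "rotation": [0, 0, 0]}, {"translation": [0, -0.8, 0], "rotation": [0, 0, 0]}, {"translation": [0, -0.9, 0], "rotation": [0, 0, 0]}, {"translation": [0, -1.0, 0], "rotation": [0, 0, 0]}]}}

```text
t: 25.15
eef_pos: [0.5086, -0.0825, 0.2927]
ee_rot: [3.141, -0.001, -2.869]
force: [0.2, 0.3, -1.4]
width: 0.0233
gripper_force: 25.0
```

{"fn": "apply_moves", "kwargs": {"steps": [{"translation": [0, -0.1, 0], "rotation": [0.03, -0.1, 0]}, {"translation": [0, -0.2, 0], "rotation": [0.054, -0.193, 0]}, {"translation": [0, -0.3, 0], "rotation": [0.08, -0.289, 0]}, {"translation": [0, -0.4, 0], "rotation": [0.108, -0.385, 0]}, {"translation": [0, -0.5, 0], "rotation": [0.135, -0.48, 0]}, {"translation": [0, -0.6, 0], "rotation": [0.16, -0.58, 0]}, {"translation": [0.01, -0.7, 0], "rotation": [0.19, -0.68, 0]}, {"translation": [0.01, -0.8, 0], "rotation": [0.22, -0.78, 0]}, {"translation": [0.012, -0.87, 0], "rotation": [0.25, -0.88, 0]}, {"translation": [0.012, -0.896, 0], "rotation": [0.269, -0.963, 0]}]}}

```text
t: 25.98
eef_pos: [0.5115, -0.3072, 0.2922]
ee_rot: [3.142, 0.524, -2.871]
force: [0.1, -0.5, -0.2]
width: 0.0234
gripper_force: 25.0
```

{"fn": "apply_moves", "kwargs": {"steps": [{"translation": [0, 0, -0.04], "rotation": [0, 0, 0]}, {"translation": [0, 0, -0.13], "rotation": [0, 0, 0]}, {"translation": [0, 0, -0.24], "rotation": [0, 0, 0]}, {"translation": [0, 0, -0.36], "rotation": [0, 0, 0]}, {"translation": [0, 0, -0.48], "rotation": [0, 0, 0]}, {"translation": [0, 0, -0.6], "rotation": [0, 0, 0]}, {"translation": [0, 0, -0.7], "rotation": [0, 0, 0]}, {"translation": [0, 0, -0.79], "rotation": [0, 0, 0]}, {"translation": [0, 0, -0.85], "rotation": [0, 0, 0]}, {"translation": [0, 0, -0.87], "rotation": [0, 0, 0]}]}}

```text
t: 26.82
eef_pos: [0.5103, -0.3031, 0.0719]
ee_rot: [3.136, 0.519, -2.871]
force: [0.3, 0.0, -0.6]
width: 0.023
gripper_force: 25.0
```

Run:
```python
from h import *
f=grab_frame('side'); g=grab_frame('top'); cv2.imwrite('pics/s2.png',np.hstack([cv2.resize(f[200:,160:],(400,220)),g[180:400,160:560]]))
s=get_state();print(s['eef_pos'],s['ee_rot'],s['force'],s['q'])
```

```text
[ 0.51147565 -0.30404343  0.07424737] [ 3.13892058  0.52058085 -2.8699734 ] [-0.35391741  0.3913591  -1.05927138] [-0.49942405  0.27768393 -0.38326109 -0.64113925 -0.62208013 -0.32456582]
```

View pics/s2.png

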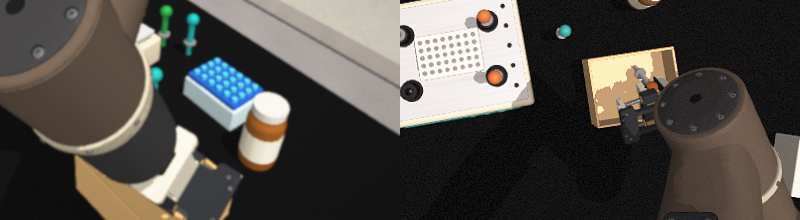

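The top half of the picture shows the gripper and ball inside the tub, at crop (652,85). The tip box and jar are clear of it, so I release here.

{"fn": "apply_moves", "kwargs": {"steps": [{"translation": [0, 0, 0], "rotation": [0, 0, 0]}, {"translation": [0, 0, 0], "rotation": [0, 0, 0]}, {"translation": [0, 0, 0], "rotation": [0, 0, 0]}, {"translation": [0, 0, 0], "rotation": [0, 0, 0]}, {"translation": [0, 0, 0], "rotation": [0, 0, 0]}, {"translation": [0, 0, 0], "rotation": [0, 0, 0]}, {"translation": [0, 0, 0.02], "rotation": [0, 0, 0]}, {"translation": [0, 0, 0.08], "rotation": [0, 0, 0]}, {"translation": [0, 0, 0.18], "rotation": [0, 0, 0]}, {"translation": [0, 0, 0.3], "rotation": [0, 0, 0]}], "jaw": 0.2}}

```text
t: 27.75
eef_pos: [0.5116, -0.3044, 0.1505]
ee_rot: [3.139, 0.521, -2.871]
force: [1.2, -0.0, 0.6]
width: 0.035
gripper_force: 0.0
```

{"fn": "apply_moves", "kwargs": {"steps": [{"translation": [0, 0.08, 0.1], "rotation": [-0.03, 0.1, 0]}, {"translation": [0, 0.17, 0.2], "rotation": [-0.054, 0.193, 0]}, {"translation": [0, 0.27, 0.3], "rotation": [-0.08, 0.289, 0]}, {"translation": [0, 0.37, 0.38], "rotation": [-0.108, 0.385, 0]}, {"translation": [0, 0.47, 0.4], "rotation": [-0.135, 0.48, 0]}, {"translation": [0.1, 0.57, 0.4], "rotation": [-0.16, 0.58, 0]}, {"translation": [0.2, 0.67, 0.4], "rotation": [-0.19, 0.68, 0]}, {"translation": [0.29, 0.77, 0.4], "rotation": [-0.22, 0.78, 0]}, {"translation": [0.37, 0.87, 0.4], "rotation": [-0.25, 0.88, 0]}, {"translation": [0.43, 0.95, 0.4], "rotation": [-0.269, 0.963, 0]}], "jaw": 0}}

```text
t: 28.58
eef_pos: [0.6215, -0.0652, 0.2515]
ee_rot: [-3.14, -0.002, -2.868]
force: [0.2, -1.8, 0.2]
width: 0.0438
gripper_force: 0.0
```

Run:
```python
from h import *
f=grab_frame('side'); g=grab_frame('top'); cv2.imwrite('pics/s3.png',np.hstack([f[220:,160:],g[180:380,160:560]]))
s=get_state();print(s['eef_pos'],s['ee_rot'],s['force'])
```

```text
[ 0.62273906 -0.06402172  0.24943341] [-3.14127845 -0.00359957 -2.86582524] [ 0.27706528  0.48134432 -0.99769111]
```

View pics/s3.png

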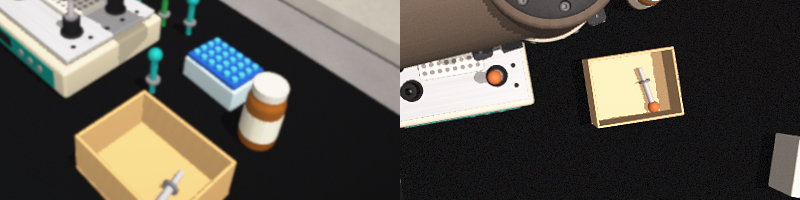

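The first post lies in the tub, with its ball at crop (653,106). Next is the second loose post, back-right at (0.644, 0.017).

{"fn": "apply_moves", "kwargs": {"steps": [{"translation": [0.02, 0.08, 0], "rotation": [0, 0, 0]}, {"translation": [0.04, 0.17, 0], "rotation": [0, 0, 0]}, {"translation": [0.06, 0.26, 0], "rotation": [0, 0, 0]}, {"translation": [0.086, 0.324, 0], "rotation": [0, 0, 0]}, {"translation": [0.086, 0.324, 0], "rotation": [0, 0, 0]}, {"translation": [0.086, 0.324, -0.06], "rotation": [0, 0, 0]}, {"translation": [0.086, 0.324, -0.15], "rotation": [0, 0, 0]}, {"translation": [0.086, 0.324, -0.25], "rotation": [0, 0, 0]}, {"translation": [0.086, 0.324, -0.33], "rotation": [0, 0, 0]}, {"translation": [0.086, 0.324, -0.354], "rotation": [0, 0, 0]}]}}

```text
t: 29.52
eef_pos: [0.6396, 0.0129, 0.1593]
ee_rot: [3.141, -0.005, -2.87]
force: [-1.2, -0.2, -2.0]
width: 0.0438
gripper_force: 0.0
```

{"fn": "apply_moves", "kwargs": {"steps": [{"translation": [0, 0, 0], "rotation": [0, 0, 0]}, {"translation": [0, 0, 0], "rotation": [0, 0, 0]}, {"translation": [0, 0, 0], "rotation": [0, 0, 0]}, {"translation": [0, 0, 0], "rotation": [0, 0, 0]}, {"translation": [0, 0, 0], "rotation": [0, 0, 0]}, {"translation": [0, 0, 0], "rotation": [0, 0, 0]}, {"translation": [0, 0, 0], "rotation": [0, 0, 0]}, {"translation": [0, 0, 0], "rotation": [0, 0, 0]}, {"translation": [0, 0, 0], "rotation": [0, 0, 0]}, {"translation": [0, 0, 0], "rotation": [0, 0, 0]}], "jaw": 1, "newtons": 3}}

```text
t: 30.35
eef_pos: [0.6421, 0.0139, 0.1634]
ee_rot: [-3.141, 0.002, -2.869]
force: [-1.5, 1.2, 5.9]
width: 0.0246
gripper_force: 3.0
```

{"fn": "apply_moves", "kwargs": {"steps": [{"translation": [0, 0, 0], "rotation": [0, 0, 0]}, {"translation": [0, 0, 0], "rotation": [0, 0, 0]}, {"translation": [0, 0, 0], "rotation": [0, 0, 0]}, {"translation": [0.004, 0.006, 0], "rotation": [0, 0, 0]}, {"translation": [0.008, 0.012, 0], "rotation": [0, 0, 0]}, {"translation": [0.008, 0.012, 0], "rotation": [0, 0, 0]}, {"translation": [0.008, 0.012, 0.01], "rotation": [0, 0, 0]}, {"translation": [0.008, 0.012, 0.03], "rotation": [0, 0, 0]}, {"translation": [0.008, 0.012, 0.05], "rotation": [0, 0, 0]}, {"translation": [0.008, 0.012, 0.07], "rotation": [0, 0, 0]}], "newtons": 25}}

```text
t: 31.18
eef_pos: [0.6432, 0.0165, 0.18]
ee_rot: [-3.142, -0.001, -2.869]
force: [0.3, -1.4, -3.1]
width: 0.0231
gripper_force: 25.0
```

{"fn": "apply_moves", "kwargs": {"steps": [{"translation": [0, 0, 0.02], "rotation": [0, 0, 0]}, {"translation": [0, 0, 0.05], "rotation": [0, 0, 0]}, {"translation": [0, 0, 0.09], "rotation": [0, 0, 0]}, {"translation": [0, 0, 0.14], "rotation": [0, 0, 0]}, {"translation": [0, 0, 0.2], "rotation": [0, 0, 0]}, {"translation": [0, 0, 0.27], "rotation": [0, 0, 0]}, {"translation": [0, 0, 0.34], "rotation": [0, 0, 0]}, {"translation": [0, 0, 0.4], "rotation": [0, 0, 0]}, {"translation": [0, 0, 0.45], "rotation": [0, 0, 0]}, {"translation": [0, 0, 0.46], "rotation": [0, 0, 0]}]}}

```text
t: 32.02
eef_pos: [0.6447, 0.0173, 0.2991]
ee_rot: [-3.141, 0.005, -2.868]
force: [0.8, -0.8, -0.5]
width: 0.023
gripper_force: 25.0
```

Run:
```python
from h import *
f=grab_frame('side'); cv2.imwrite('pics/s4.png',f)
s=get_state();print(s['eef_pos'],s['ee_rot'],s['force'],s['width'])
```

```text
[0.64447388 0.01729192 0.29796842] [ 3.14142268  0.00452668 -2.86837337] [-0.03542933  0.95470182 -0.74371316] 0.023572203718215227
```

View pics/s4.png

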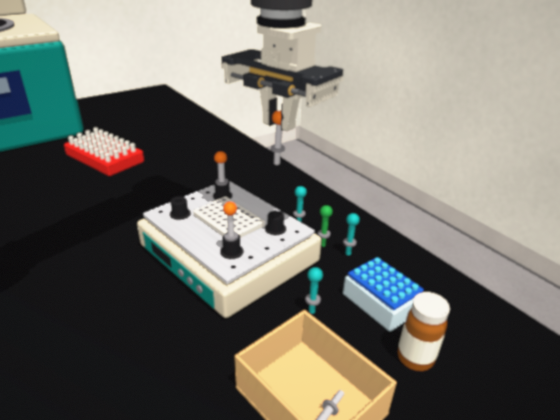

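The second post is held upright with its ball at (278,118). The two firm posts still stand at (220,157) and (230,209).

{"fn": "apply_moves", "kwargs": {"steps": [{"translation": [-0.02, -0.03, 0], "rotation": [0, 0, 0]}, {"translation": [-0.05, -0.09, 0], "rotation": [0, 0, 0]}, {"translation": [-0.08, -0.15, 0], "rotation": [0, 0, 0]}, {"translation": [-0.11, -0.2, 0], "rotation": [0, 0, 0]}, {"translation": [-0.14, -0.25, 0], "rotation": [0, 0, 0]}, {"translation": [-0.16, -0.3, 0], "rotation": [0, 0, 0]}, {"translation": [-0.19, -0.35, 0], "rotation": [0, 0, 0]}, {"translation": [-0.21, -0.4, 0], "rotation": [0, 0, 0]}, {"translation": [-0.24, -0.45, 0], "rotation": [0, 0, 0]}, {"translation": [-0.27, -0.5, 0], "rotation": [0, 0, 0]}]}}

```text
t: 32.9
eef_pos: [0.5754, -0.1095, 0.295]
ee_rot: [3.142, -0.0, -2.869]
force: [-0.3, 0.1, -0.5]
width: 0.0236
gripper_force: 25.0
```

{"fn": "apply_moves", "kwargs": {"steps": [{"translation": [-0.03, -0.06, 0], "rotation": [0.03, -0.1, 0]}, {"translation": [-0.06, -0.12, 0], "rotation": [0.054, -0.193, 0]}, {"translation": [-0.09, -0.18, 0], "rotation": [0.08, -0.289, 0]}, {"translation": [-0.12, -0.24, 0], "rotation": [0.108, -0.385, 0]}, {"translation": [-0.15, -0.3, 0], "rotation": [0.135, -0.48, 0]}, {"translation": [-0.18, -0.36, 0], "rotation": [0.16, -0.58, 0]}, {"translation": [-0.21, -0.42, 0], "rotation": [0.19, -0.68, 0]}, {"translation": [-0.24, -0.47, 0], "rotation": [0.22, -0.78, 0]}, {"translation": [-0.265, -0.51, 0], "rotation": [0.25, -0.88, 0]}, {"translation": [-0.276, -0.527, 0], "rotation": [0.269, -0.963, 0]}]}}

```text
t: 33.73
eef_pos: [0.5057, -0.2415, 0.2954]
ee_rot: [-3.14, 0.526, -2.869]
force: [0.2, 1.2, -0.7]
width: 0.0235
gripper_force: 25.0
```

{"fn": "apply_moves", "kwargs": {"steps": [{"translation": [0, 0, -0.04], "rotation": [0, 0, 0]}, {"translation": [0, 0, -0.13], "rotation": [0, 0, 0]}, {"translation": [0, 0, -0.24], "rotation": [0, 0, 0]}, {"translation": [0, 0, -0.36], "rotation": [0, 0, 0]}, {"translation": [0, 0, -0.48], "rotation": [0, 0, 0]}, {"translation": [0, 0, -0.6], "rotation": [0, 0, 0]}, {"translation": [0, 0, -0.7], "rotation": [0, 0, 0]}, {"translation": [0, 0, -0.79], "rotation": [0, 0, 0]}, {"translation": [0, 0, -0.86], "rotation": [0, 0, 0]}, {"translation": [0, 0, -0.88], "rotation": [0, 0, 0]}]}}

```text
t: 34.57
eef_pos: [0.5053, -0.2392, 0.0713]
ee_rot: [3.138, 0.519, -2.871]
force: [-0.4, -1.0, -0.4]
width: 0.0238
gripper_force: 25.0
```

Pose and forces are as planned, so I release and retreat straight up, then away.

{"fn": "apply_moves", "kwargs": {"steps": [{"translation": [0, 0, 0], "rotation": [0, 0, 0]}, {"translation": [0, 0, 0], "rotation": [0, 0, 0]}, {"translation": [0, 0, 0], "rotation": [0, 0, 0]}, {"translation": [0, 0, 0], "rotation": [0, 0, 0]}, {"translation": [0, 0, 0], "rotation": [0, 0, 0]}, {"translation": [0, 0, 0], "rotation": [0, 0, 0]}, {"translation": [0, 0, 0.02], "rotation": [0, 0, 0]}, {"translation": [0, 0, 0.08], "rotation": [0, 0, 0]}, {"translation": [0, 0, 0.18], "rotation": [0, 0, 0]}, {"translation": [0, 0, 0.3], "rotation": [0, 0, 0]}], "jaw": 0.2}}

```text
t: 35.4
eef_pos: [0.5061, -0.2398, 0.1498]
ee_rot: [3.14, 0.521, -2.871]
force: [0.9, -0.6, 0.2]
width: 0.0345
gripper_force: 0.0
```

{"fn": "apply_moves", "kwargs": {"steps": [{"translation": [0, 0, 0.1], "rotation": [-0.03, 0.1, 0]}, {"translation": [0, 0, 0.2], "rotation": [-0.054, 0.193, 0]}, {"translation": [0, 0, 0.3], "rotation": [-0.08, 0.289, 0]}, {"translation": [0, -0.08, 0.4], "rotation": [-0.108, 0.385, 0]}, {"translation": [-0.05, -0.16, 0.45], "rotation": [-0.135, 0.48, 0]}, {"translation": [-0.1, -0.26, 0.45], "rotation": [-0.16, 0.58, 0]}, {"translation": [-0.16, -0.36, 0.45], "rotation": [-0.19, 0.68, 0]}, {"translation": [-0.22, -0.46, 0.45], "rotation": [-0.22, 0.78, 0]}, {"translation": [-0.28, -0.56, 0.45], "rotation": [-0.25, 0.88, 0]}, {"translation": [-0.34, -0.66, 0.45], "rotation": [-0.269, 0.963, 0]}]}}

```text
t: 36.23
eef_pos: [0.4214, -0.4062, 0.2635]
ee_rot: [-3.14, -0.002, -2.869]
force: [0.4, -0.3, -0.2]
width: 0.0354
gripper_force: 0.0
```

{"fn": "apply_moves", "kwargs": {"steps": [{"translation": [-0.04, -0.08, 0], "rotation": [0, 0, 0]}, {"translation": [-0.08, -0.16, 0], "rotation": [0, 0, 0]}, {"translation": [-0.12, -0.25, 0], "rotation": [0, 0, 0]}, {"translation": [-0.18, -0.35, 0], "rotation": [0, 0, 0]}, {"translation": [-0.24, -0.45, 0], "rotation": [0, 0, 0]}, {"translation": [-0.3, -0.53, 0], "rotation": [0, 0, 0]}, {"translation": [-0.34, -0.58, 0], "rotation": [0, 0, 0]}, {"translation": [-0.36, -0.6, 0], "rotation": [0, 0, 0]}, {"translation": [-0.36, -0.6, 0], "rotation": [0, 0, 0]}, {"translation": [-0.36, -0.6, 0], "rotation": [0, 0, 0]}]}}

```text
t: 37.07
eef_pos: [0.332, -0.5548, 0.2628]
ee_rot: [-3.141, 0.0, -2.87]
force: [0.7, 0.2, -0.1]
width: 0.0349
gripper_force: 0.0
```

Run:
```python
from h import *
g=grab_frame('top'); cv2.imwrite('pics/s5.png',g)
for p,a in balls(g): print(p,a,plane('top',p,.179))
```

```text
[149.88405797 212.24637681] 138 [0.6184495  0.18539979 0.179     ]
[254.07586207 257.0137931 ] 145 [0.53414805 0.00100477 0.179     ]
[413.40206186 286.58762887] 97 [ 0.47247627 -0.28112945  0.179     ]
[383.90322581 291.11827957] 93 [ 0.46660758 -0.22738537  0.179     ]
```

View pics/s5.png

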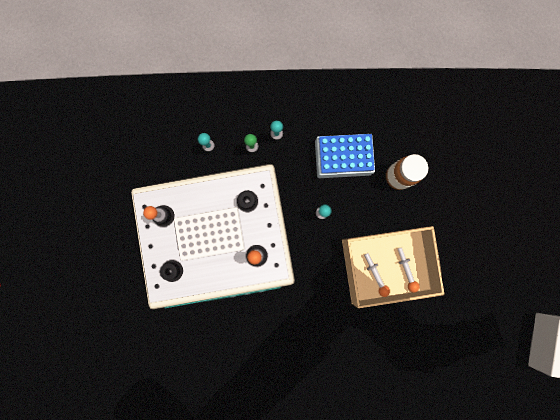

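Both loose posts lie in the tub, with their balls at (384,291) and (413,287). The firm posts stand unmoved at (150,212) and (254,257), and everything else is untouched.

```bash
python3 -c "
from station import *
print(job_done())"
```

```text
the job is handed in; nothing more can be done
None
```

I handed the job in after about 37 s: the two loose posts (back-right and front-left) are in the tub, the two firm posts are still standing where they were, and the microplate, tip box and jar were left alone.

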